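Hold a spread snap ring in the axle groove with ring pliers

ROBOT

A 7-joint arm with a two-finger parallel gripper is mounted at the origin on a cart in front of the work surface, level with it; the furniture and walls round the work are solid. World frame = base frame: x ahead of the robot, y to its left, z up, the work surface at z = 0. Lengths are in m, angles in rad, forces in N, time in s.
With the tool pointing down it reaches from about 0.4 to 0.875 m from the base axis. Payload 19.3 kg.
Tool frame: the origin (TCP) lies midway between the tips of the shut fingers; the grasp point (between the pads) lies bot.tcp_to_grasp behind it (bot.tcp_to_grasp is the distance from the TCP to the grasp point, in m); z points along the fingers, y is the line along which they close (so a half turn about z gives the same grasp; the last joint's range is limited). The gripper opens to 85 mm and grips with 20 to 120 N. Pads are 22 mm wide; open, the fingers measure 114 mm over their backs; the gripper's body (76 mm by 85 mm) begins 54 mm behind the grasp point. The pads swing forward as they close: fully open they stand 13 mm farther back than shut.
Start: joints at [-1.374, 0.521, -0.036, 1.599, 0.021, 1.021, -0.113], TCP at [0.165, 0.603, 0.2] pointing down, gripper open.
Joint ranges: [-2.91, 2.91], [-0.3, 2.13], [-1.5, 1.42], [0.17, 2.43], [-1.26, 4.41], [0.16, 1.93], [-2.52, 2.52]. Speed limits (rad/s): [1.89, 1.89, 2.39, 2.39, 3.01, 3.01, 3.01].

INTERFACE

Orientations are given as [roll, pitch, yaw] about the fixed x, y, z axes, in that order (R = Rz(yaw) Ry(pitch) Rx(roll)).
In Python, from workcell import observe, imaging, bot gives the robot as it stands.
- The arm moves only by the tool send_rows, never from a script. Its argument "plan" is text: rows parted by semicolons, each of 7 numbers parted by spaces: the shift along the tool's x, y, z in m, then the turn, a rotation vector about the tool's x, y, z in degrees, then the finger opening in m, from 0 to 0.0854. In form: dx dy dz rx ry rz claw; .... A call has 1 to 10 rows; each row is the pose to reach, as a shift and turn from the pose commanded when the call began, along the tool's axes at that moment; what a row does not reach only later rows make up. A row lasts 1/12 s, in which the tool goes at most 41.7 mm and 7.16 degrees, less where a joint would pass 70% of its speed; a pose out of reach is approached as far as the arm can. A call with a gripper value outside its range is refused whole. The fingers move at their own pace and stop on an object; "grip_force" is the grip in N (left out, the last holds). Time passes only in rows, so rows that repeat a pose let the fingers close. It gives the time, the measured TCP pose, the force, the opening and the grip force at its end, in the units of the state.
- observe(): the state, without advancing time (a new reading comes with each control period).
- imaging.grab_frame(name): name is "scene" or "top" or "wrist"; returns a dict with "color" (420x560x3 uint8, red, green, blue), "fx", "fy", "cx", "cy" (pixels), "eye" and "orientation" of the camera in the world; the wrist camera has in their place "tool_from_camera" (4x4, takes a point from camera to tool coordinates, whose origin is the TCP and whose axes are the flange's). Camera axes: x right, y down, z forward; pixel columns grow to the right and rows downward; lengths in m; the calibration is good to about 2 mm. A picture is of the moment at which its call begins: read the wrist's pose just before it. There is no depth.
- bot.job_done(): hands the job in; it is judged then, once.
The state is a dict: "clock": time; "qpos": joint angles; "qd": joint speeds; "joint_efforts": joint torques, N m; "position": TCP position; "tool_rot": TCP orientation; "force": force on the tool from outside, world axes, zero at the start; "moment": the same for the moment, N m; "grip_width": finger opening in m; "finger_force": force on a finger pad.
Only numpy, scipy, OpenCV 4.12 (cv2) and the standard library are available. Lean on these libraries where they do the work, as an engineer would, in place of code of your own. Each camera call takes 0.05 s, during which the arm holds its last target. There are 200 camera calls.

TASK

Grip the red-handled ring pliers by their two handles, draw them level out of the open end of the slotted blue stand (keeper lips stop them being lifted straight up), and carry them to the drive unit. Squeeze the handles right together so that the snap ring on the tips is fully spread, pass it over the end of the upright stub axle and slide it down to the groove, so that it rests lightly on the brass hub face. Finish there still holding the pliers upright, with the handles squeezed and the ring spread round the groove; do not let go, and leave the other things on the bench where they are.

Things in the scene. Friction and masses are not known exactly. Their poses are not given: they have to be found in the camera images.
- pliers: upright ring pliers, red handles up, 0.17 kg; the snap ring is fixed to the tips for good. Origin: centre of the underside of the steel flange (36 along x, 70 along y, 5 mm thick). z up; y: line along which the handles are squeezed; -x points out of the stand's open end. Handles 18 mm wide along x, from 20 to 64 mm above the origin, either side of the z axis; jaws cranked to +x
- grip (a point): on the pliers, midway between the handles, 40 mm above the pliers' origin: squeeze here, along the pliers' y. The handles measure 43 mm over their outer faces here at rest, 28 mm squeezed home; sprung apart: they begin to move at about 3 N and reach the stop at about 8 N; a grip of 20 to 40 N does no harm
- ring_center (a point): on the pliers: centre of the snap ring (round steel wire, 3.5 mm thick, lying level), 60 mm below the pliers' origin, 100 mm straight below point grip. 25 mm inside at rest (too small for the axle); fully spread it clears the 28 mm axle by about 2 mm all round and reaches 28 mm to -x, 27 mm to +x, 24 mm either side in y
- lever_left (a joint): angle of the pliers' left handle (rad): 0 at rest, 0.19 when the handles are squeezed home against the stop and the ring is fully spread. The right handle moves alike
- tool_stand: fixed blue slotted stand, foot 110 x 106 mm, 98 mm high. Origin: centre of underside, z up; slot along its x, open to -x. The pliers (within 6 mm of its z axis) rest with the flange on rails 85 mm up, under lips 93 to 98 mm up, about 2.5 mm play up and sideways. Rails and lips end 29 mm to -x of the origin: drawn 60 mm to -x the pliers are free to lift. The way in front is clear
- drive_unit: fixed drive unit: aluminium base 110 x 96 x 12 mm, dark toothed pulley 66 mm across, brass hub 58 mm across, upright steel stub axle 28 mm thick. Origin: centre of underside, z up along the axle. Hub face 50 mm up; groove 6 mm wide, 24.5 mm thick, right above it; axle end 72 mm up, its last 8 mm tapered from 28 to 19 mm
- groove (a point): on the axle's axis at half the groove's width, 53 mm above the drive unit's origin. The ring's centre lies 1.3 mm below it when the ring rests on the hub face
- axle_end (a point): centre of the axle's upper end, 72 mm above the drive unit's origin
- orange_tape: bystander: roll of orange film tape, 58 mm across, 12 mm high; origin under its centre
- meter: bystander: yellow multimeter lying flat, 134 x 68 x 43 mm; origin under its centre
- white_jar: bystander: small white jar, 35 mm across, 30 mm high; origin under its centre
- black_phone: bystander: black phone lying flat, 150 x 74 x 8 mm; origin under its centre
Things that resemble listed ones, but are neither listed nor needed, are in the scene too. Leave any orange look-alike of the pliers alone.

How it is judged:
On the way, in this order (a step that is already met when the one before it is completed fails the run):
1. the pliers are drawn out of the stand's slot (x of pliers in the frame of tool_stand below -0.045 m), for 0.1 s.
2. the ring is spread while still above the axle's end (horizontal distance between ring_center and axle_end below 0.015 m and z of ring_center in the frame of axle_end above 0 m and value of joint lever_left above 0.16 rad), for 0.1 s.
At the end, for the whole second after the job is handed in: Ring centre within 6 mm of the axle axis and from 3 mm below to 2.5 mm above mid-groove; lever still past 0.16 rad, gripped by the fingers with over 4 N; pliers upright within 0.12 rad, still, pressing on the drive unit with under 25 N (horizontal distance between ring_center and groove below 0.006 m and z of ring_center in the frame of groove between -0.003 and 0.0025 m and value of joint lever_left above 0.16 rad and angle between pliers's own z axis and vertical below 0.12 rad and contact force between the fingers and pliers above 4 N and contact force between pliers and drive_unit below 25 N and linear speed of pliers below 0.02 m/s); the arm keeps its last pose, push and grip.
It fails at once if a bystander was moved by more than 20 mm (distance of any of orange_tape, meter, white_jar, black_phone from where it was at the start of the episode above 0.02 m).
It also fails if it takes over 42 s, if anything falls off the work surface, if the arm or the gripper's body presses on something with over 40 N, if the wrist force passes 120 N, or if a joint passes its speed limit or range.

## Working session

There is one attempt and no reset: what is moved stays moved. The work goes in short steps, Python scripts to look and compute and a tool call to move; the robot and the scene stay as the last step left them, time stands still between calls to the robot, and variables do not carry over. Pictures are saved under pics/ and viewed, at most 10 in all, crops included, and the job is handed in when it is done.

Besides the shell and the picture viewer there is one more tool, called after "Request:" by a JSON object that holds its "method" and its "body", one argument or row to a line. send_rows: Moves the arm, as the interface text tells. Its arguments: {"type":"object","properties":{"plan":{"type":"string"},"grip_force":{"type":"number"}},"required":["plan"]}

```bash
mkdir -p pics
cat > h.py <<'E'
import numpy as np, cv2
from workcell import observe, imaging, bot
from scipy.spatial.transform import Rotation as R
def grab(n,f):
    d=imaging.grab_frame(n); cv2.imwrite('pics/'+f,d['color'][:,:,::-1]); return d
E
python3 - <<'E'
from h import *
import pickle
s=observe(); print(s, bot.tcp_to_grasp)
a=grab('scene','s.png');b=grab('top','t.png')
pickle.dump((a,b),open('f.pkl','wb'))
for d in(a,b): print({k:v for k,v in d.items() if k!='color'})
im=np.vstack([a['color'],b['color']])
E
```

```text
{'clock': 0.0, 'qpos': array([-1.37421388,  0.52204409, -0.03629739,  1.59998877,  0.02117537,
        1.02112689, -0.1127846 ]), 'qd': array([ 0.0001748 ,  0.00149375, -0.00018847,  0.00032797, -0.00078659,
       -0.00075863, -0.00155918]), 'joint_efforts': array([ 8.35201754e-04, -9.27099681e+01,  1.98067591e+00, -3.69935524e+01,
        1.80401676e-02,  8.22871778e-03,  1.65792602e-05]), 'position': array([0.16471723, 0.60251094, 0.19911424]), 'tool_rot': array([-3.14041232e+00,  7.92492570e-05,  2.87477644e+00]), 'force': array([-1.20449363, -0.38676823, -0.01083113]), 'moment': array([ 0.03061167, -0.00863804, -0.02674096]), 'finger_force': 0.0, 'grip_width': 0.0855696675064293} 0.0187
{'fx': 386.88464770263283, 'fy': 386.88464770263283, 'cx': 281.71041305325855, 'cy': 216.54774858324396, 'eye': array([ 0.16034006, -0.67307986,  0.60031075]), 'orientation': array([-2.07441637e+00,  7.23801450e-04, -4.50382411e-01])}
{'fx': 385.21936596752283, 'fy': 385.21936596752283, 'cx': 282.81941932716484, 'cy': 204.49334629839885, 'eye': array([0.46021222, 0.10098524, 1.05306398]), 'orientation': array([-3.04734261,  0.00613707, -1.54747005])}
```

View pics/s.png

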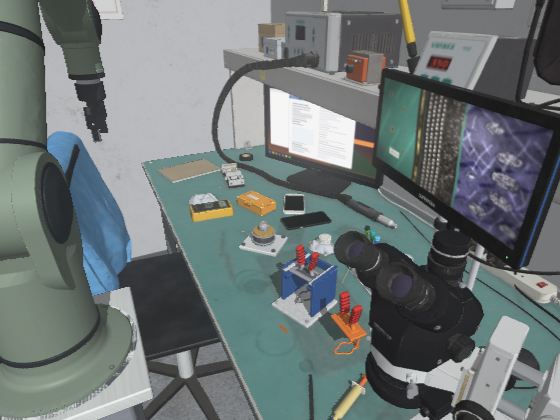

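View pics/t.png

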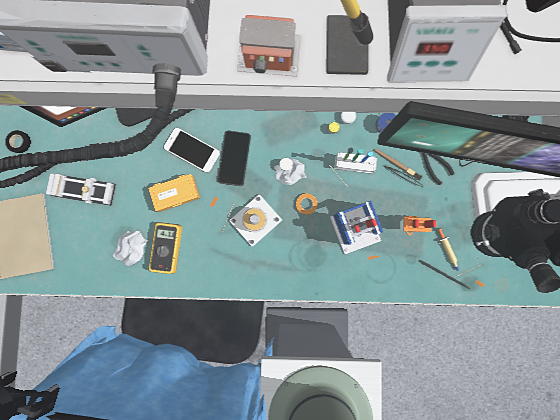

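The stand with the red pliers is near (357,226) in the top view and the drive unit near (255,219). The orange look-alike is at (420,224). I'll enlarge both.

Run:
```python
import cv2,numpy as np
t=cv2.imread('pics/t.png');s=cv2.imread('pics/s.png')
a=cv2.resize(t[185:265,220:400],(800,356),interpolation=cv2.INTER_CUBIC)
cv2.imwrite('pics/tc.png',a)
b=cv2.resize(s[215:335,230:380],(750,600),interpolation=cv2.INTER_CUBIC)
cv2.imwrite('pics/sc.png',b)
```

```text
(no output)
```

View pics/tc.png

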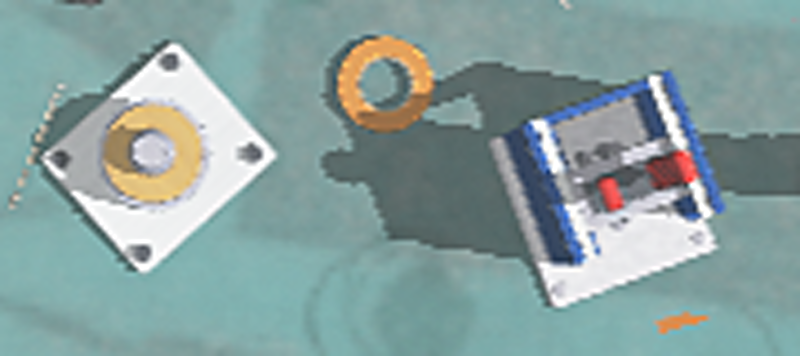

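View pics/sc.png

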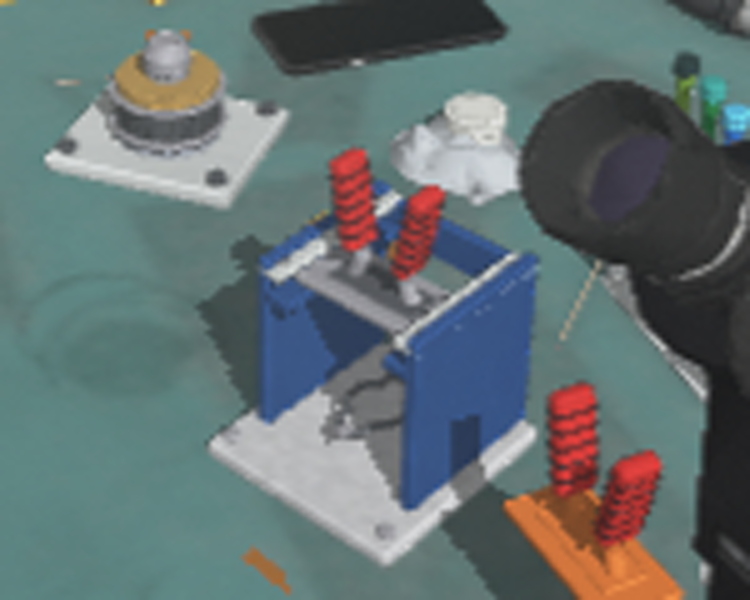

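```bash
cat >> h.py <<'E'
import pickle
def ray(d,u,v):
    M=R.from_euler('xyz',d['orientation']).as_matrix()
    return d['eye'],M@np.array([(u-d['cx'])/d['fx'],(v-d['cy'])/d['fy'],1])
def atz(d,u,v,z):
    e,r=ray(d,u,v); return e+r*(z-e[2])/r[2]
def proj(d,p):
    M=R.from_euler('xyz',d['orientation']).as_matrix(); c=M.T@(np.array(p)-d['eye'])
    return np.array([d['cx']+d['fx']*c[0]/c[2],d['cy']+d['fy']*c[1]/c[2]])
E
python3 - <<'E'
from h import *
np.set_printoptions(precision=4,suppress=True)
s,t=pickle.load(open('f.pkl','rb'))
T=lambda u,v,z:atz(t,220+u/4.444,185+v/4.45,z)
S=lambda u,v,z:atz(s,230+u/5,215+v/5,z)
c=[T(492,140,.01),T(557,305,.01),T(717,240,.01)]
print('foot T',c[0],c[1],c[2],(c[0]+c[2])/2)
print('edge',np.degrees(np.arctan2(*(c[1]-c[0])[1::-1])),np.degrees(np.arctan2(*(c[1]-c[2])[1::-1])), np.linalg.norm(c[1]-c[0]),np.linalg.norm(c[1]-c[2]))
print('foot S',S(208,448,.01),S(388,565,.01),S(535,432,.01))
print('axle',T(153,150,.072),S(166,36,.072))
q=[T(40,157,.012),T(175,40,.012),T(276,155,.012),T(145,272,.012)];print('base',np.mean(q,0),[np.degrees(np.arctan2(*(q[i]-q[i-1])[1::-1])) for i in range(4)])
print('base S',S(47,160,.012),S(232,205,.006),S(290,113,.012))
print('handles top',T(610,192,.149),T(685,165,.149),S(350,155,.149),S(428,192,.149))
E
```

```text
foot T [ 0.529  -0.0208  0.01  ] [ 0.4302 -0.0612  0.01  ] [ 0.4715 -0.1577  0.01  ] [ 0.5003 -0.0893  0.01  ]
edge -157.76502432741339 113.17692799890179 0.10673778871170742 0.10498921497656497
foot S [ 0.4282 -0.0661  0.01  ] [ 0.466  -0.1635  0.01  ] [ 0.5657 -0.1209  0.01  ]
axle [0.5147 0.1807 0.072 ] [0.5174 0.1835 0.072 ]
base [0.5147 0.1818 0.012 ] [np.float64(44.180093594643346), np.float64(-47.4814636407638), np.float64(-137.35510345629325), np.float64(133.07965890199142)]
base S [0.444  0.1826 0.012 ] [0.5211 0.1067 0.006 ] [0.5865 0.1678 0.012 ]
handles top [ 0.4939 -0.067   0.149 ] [ 0.509  -0.1064  0.149 ] [ 0.4951 -0.0692  0.149 ] [ 0.5109 -0.1077  0.149 ]
```

```bash
cat >> h.py <<'E'
def row(p,yaw):
    s=observe(); M=R.from_euler('xyz',s['tool_rot']); G=R.from_euler('xyz',[np.pi,0,np.radians(yaw)])
    d=M.inv().apply(np.array(p)-s['position']); r=np.degrees((M.inv()*G).as_rotvec())
    return ' '.join('%.4f'%v for v in d)+' | '+' '.join('%.2f'%v for v in r)
E
python3 - <<'E'
from h import *
print(row([.45,.35,.23],95));print(row([.502,-.0875,.22],22.3))
E
```

```text
-0.3417 -0.1685 -0.0306 | -0.05 0.04 69.71
-0.5072 -0.5768 -0.0202 | -0.02 0.07 142.41
```

Request:
{"method": "send_rows", "body": {
  "plan": "-0.342 -0.169 -0.031 0 0 70 0.085;-0.342 -0.169 -0.031 0 0 70 0.085;-0.342 -0.169 -0.031 0 0 70 0.085;-0.342 -0.169 -0.031 0 0 70 0.085;-0.342 -0.169 -0.031 0 0 70 0.085;-0.342 -0.169 -0.031 0 0 70 0.085;-0.342 -0.169 -0.031 0 0 70 0.085;-0.342 -0.169 -0.031 0 0 70 0.085;-0.342 -0.169 -0.031 0 0 70 0.085;-0.342 -0.169 -0.031 0 0 70 0.085"
}}

```text
clock: 0.93
position: [0.4552, 0.3439, 0.2315]
tool_rot: [3.139, 0.002, 1.639]
force: [0.2, -0.1, 0.3]
grip_width: 0.0849
finger_force: 0.0
```

Run:
```python
from h import *
print(row([.502,-.0875,.22],22.3), observe()['qpos'])
```

```text
-0.4336 0.0172 0.0122 | 0.18 -0.01 71.62 [-0.99721845  0.41823379  0.33748207  1.7253043  -0.15500231  1.02347407
 -0.53752408]
```

Request:
{"method": "send_rows", "body": {
  "plan": "-0.434 0.017 0.012 0 0 71.6 0.085;-0.434 0.017 0.012 0 0 71.6 0.085;-0.434 0.017 0.012 0 0 71.6 0.085;-0.434 0.017 0.012 0 0 71.6 0.085;-0.434 0.017 0.012 0 0 71.6 0.085;-0.434 0.017 0.012 0 0 71.6 0.085;-0.434 0.017 0.012 0 0 71.6 0.085;-0.434 0.017 0.012 0 0 71.6 0.085;-0.434 0.017 0.012 0 0 71.6 0.085;-0.434 0.017 0.012 0 0 71.6 0.085"
}}

```text
clock: 1.77
position: [0.5003, -0.0656, 0.2192]
tool_rot: [-3.141, -0.0, 0.398]
force: [1.2, 0.1, -0.4]
grip_width: 0.0853
finger_force: 0.0
```

Run:
```python
from h import *
print(row([.502,-.0875,.22],22.3), observe()['qpos'])
```

```text
-0.0069 0.0208 -0.0008 | -0.01 -0.02 0.48 [-0.53971917  0.38345667  0.72956036  1.91524562 -0.31027787  0.95720978
 -0.83808122]
```

Request:
{"method": "send_rows", "body": {
  "plan": "0 0 0 0 0 0 0.085;0 0 0 0 0 0 0.085;0 0 0 0 0 0 0.085"
}}

```text
clock: 2.02
position: [0.5004, -0.0635, 0.2189]
tool_rot: [-3.141, 0.001, 0.404]
force: [-0.2, 0.9, -0.1]
grip_width: 0.085
finger_force: 0.0
```

Run:
```python
from h import *
s=observe(); print(row([.502,-.0875,.22],22.3),s['position'],s['tool_rot'])
d=grab('wrist','w1.png'); d['s']=s; pickle.dump(d,open('w1.pkl','wb')); print(d['tool_from_camera'],d['fx'])
```

```text
-0.0080 0.0227 -0.0011 | -0.02 0.03 0.84 [ 0.50040836 -0.06352375  0.21893886] [-3.14125750e+00  5.31891554e-04  4.03912562e-01]
[[-1.86535915e-04 -9.57288123e-01 -2.89135634e-01  7.33329214e-02]
 [ 9.99999845e-01 -3.30294401e-04  4.48409000e-04  8.00754527e-04]
 [-5.24756491e-04 -2.89135505e-01  9.57288036e-01 -1.74855414e-01]
 [ 0.00000000e+00  0.00000000e+00  0.00000000e+00  1.00000000e+00]] 371.5763598515555
```

View pics/w1.png

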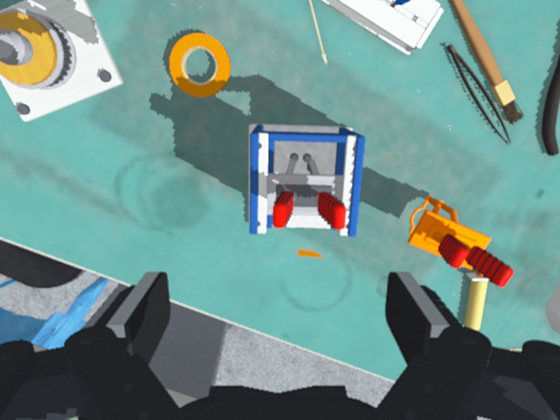

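Tape, stand and look-alike are clear. The red handle tops are near (281,220) and (338,222), and the lip front ends near (259,234) and (352,235). I'll refine from an enlarged crop.

Run:
```python
import cv2
a=cv2.imread('pics/w1.png')[115:245,235:375]
cv2.imwrite('pics/w1c.png',cv2.resize(a,None,fx=4.5,fy=4.5,interpolation=cv2.INTER_CUBIC))
a=cv2.imread('pics/w1.png')
```

```text
(no output)
```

View pics/w1c.png

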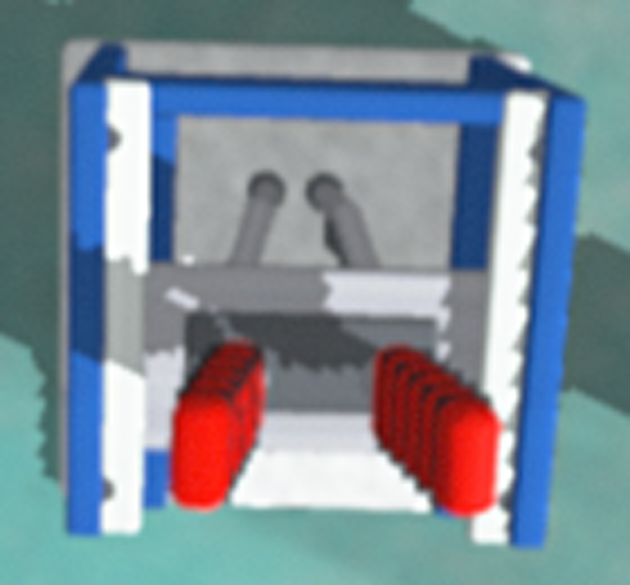

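```bash
cat >> h.py <<'E'
def wz(d,u,v,z):
    s=d['s']; M=R.from_euler('xyz',s['tool_rot']).as_matrix(); C=d['tool_from_camera']
    e=s['position']+M@C[:3,3]; r=M@C[:3,:3]@np.array([(u-d['cx'])/d['fx'],(v-d['cy'])/d['fy'],1])
    return e+r*(z-e[2])/r[2]
E
python3 - <<'E'
from h import *
np.set_printoptions(precision=4,suppress=True)
d=pickle.load(open('w1.pkl','rb'))
W=lambda u,v,z:wz(d,235+u/4.5,115+v/4.5,z)
q=[W(70,90,.098),W(70,530,.098),W(547,545,.098),W(580,100,.098)]
print(*q,np.mean(q,0)); an=lambda a,b:np.degrees(np.arctan2(*(b-a)[1::-1]))
print(an(q[1],q[0]),an(q[2],q[3]),an(q[1],q[2])+90,an(q[0],q[3])+90)
L,Rr=W(202,450,.149),W(468,455,.149); print(L,Rr,(L+Rr)/2,an(L,Rr)+90)
f=[W(147,267,.09),W(485,270,.09)];print('flange rear',f,an(*f)+90)
print(np.mean([W(155,450,.09)],0))
m=[wz(d,30,45,.072)];print('axle',m)
E
```

```text
[ 0.5327 -0.0279  0.098 ] [ 0.4567 -0.0585  0.098 ] [ 0.4894 -0.1426  0.098 ] [ 0.5661 -0.1105  0.098 ] [ 0.5112 -0.0848  0.098 ]
21.936754496289787 22.697570727945365 21.20560505166894 22.02236759849636
[ 0.4961 -0.0683  0.149 ] [ 0.5115 -0.1062  0.149 ] [ 0.5038 -0.0873  0.149 ] 21.99667015048547
flange rear [array([ 0.5074, -0.0528,  0.09  ]), array([ 0.5314, -0.1105,  0.09  ])] 22.612333703608158
[ 0.4752 -0.0679  0.09  ]
axle [array([0.5261, 0.1613, 0.072 ])]
```

Run:
```python
from h import *
print(row([.503,-.0878,.200],22.2),row([.503,-.0878,.1053],22.2))
```

```text
-0.0075 0.0239 0.0190 | -0.03 0.02 1.01 -0.0075 0.0239 0.1137 | -0.03 0.02 1.01
```

Request:
{"method": "send_rows", "body": {
  "plan": "-0.0075 0.0239 0.01 0 0 1 0.085;-0.0075 0.0239 0.02 0 0 1 0.085;-0.0075 0.0239 0.035 0 0 1 0.085;-0.0075 0.0239 0.06 0 0 1 0.085;-0.0075 0.0239 0.085 0 0 1 0.085;-0.0075 0.0239 0.105 0 0 1 0.085;-0.0075 0.0239 0.1137 0 0 1 0.085;-0.0075 0.0239 0.1137 0 0 1 0.085;-0.0075 0.0239 0.1137 0 0 1 0.085"
}}

```text
clock: 2.82
position: [0.5032, -0.0884, 0.1059]
tool_rot: [-3.142, 0.0, 0.387]
force: [0.5, 0.6, 0.1]
grip_width: 0.085
finger_force: 0.0
```

Run:
```python
from h import *
print(row([.503,-.0878,.1053],22.2))
```

```text
0.0000 -0.0006 0.0006 | -0.00 0.01 -0.04
```

Request:
{"method": "send_rows", "body": {
  "plan": "0 0 0 0 0 0 0.06;0 0 0 0 0 0 0.045;0 0 0 0 0 0 0.035;0 0 0 0 0 0 0.025;0 0 0 0 0 0 0.015;0 0 0 0 0 0 0.01;0 0 0 0 0 0 0.01;0 0 0 0 0 0 0.01;0 0 0 0 0 0 0.01;0 0 0 0 0 0 0.01",
  "grip_force": 30
}}

```text
clock: 3.65
position: [0.5035, -0.0884, 0.1063]
tool_rot: [-3.141, -0.001, 0.386]
force: [-2.4, 2.5, 12.8]
grip_width: 0.0257
finger_force: 31.3
```

Request:
{"method": "send_rows", "body": {
  "plan": "0 0 -0.0007 0 0 0 0.01;0 0 -0.0014 0 0 0 0.01;0 0 -0.0014 0 0 0 0.01;0 0 -0.0014 0 0 0 0.01"
}}

```text
clock: 3.98
position: [0.503, -0.0886, 0.1069]
tool_rot: [-3.141, 0.0, 0.386]
force: [-0.6, 1.7, -1.7]
grip_width: 0.0252
finger_force: 31.0
```

Request:
{"method": "send_rows", "body": {
  "plan": "-0.006 0 0 0 0 0 0.01;-0.015 0 0 0 0 0 0.01;-0.025 0 0 0 0 0 0.01;-0.035 0 0 0 0 0 0.01;-0.045 0 0 0 0 0 0.01;-0.055 0 0 0 0 0 0.01;-0.065 0 0 0 0 0 0.01;-0.075 0 0 0 0 0 0.01;-0.075 0 0 0 0 0 0.01;-0.075 0 0 0 0 0 0.01"
}}

```text
clock: 4.82
position: [0.4334, -0.1171, 0.1071]
tool_rot: [3.142, -0.0, 0.385]
force: [0.6, 0.3, -1.7]
grip_width: 0.0248
finger_force: 31.0
```

Request:
{"method": "send_rows", "body": {
  "plan": "0 0 -0.03 0 0 0 0.01;0 0 -0.06 0 0 0 0.01;0 0 -0.09 0 0 0 0.01;0 0 -0.115 0 0 0 0.01;0 0 -0.12 0 0 0 0.01;0 0 -0.12 0 0 0 0.01"
}}

```text
clock: 5.32
position: [0.4348, -0.1165, 0.2281]
tool_rot: [3.141, -0.003, 0.387]
force: [-0.7, 0.5, -2.4]
grip_width: 0.0255
finger_force: 31.0
```

Run:
```python
from h import *
print(row([.4455,.153,.227],22.2))
```

```text
0.1116 -0.2456 0.0012 | 0.04 -0.17 -0.02
```

Request:
{"method": "send_rows", "body": {
  "plan": "0.0112 -0.0246 0 0 0 0 0.01;0.0279 -0.0614 0 0 0 0 0.01;0.0446 -0.0982 0 0 0 0 0.01;0.0614 -0.135 0 0 0 0 0.01;0.0781 -0.1719 0 0 0 0 0.01;0.0949 -0.2087 0 0 0 0 0.01;0.1060 -0.2333 0 0 0 0 0.01;0.1116 -0.2456 0 0 0 0 0.01;0.1116 -0.2456 0 0 0 0 0.01;0.1116 -0.2456 0 0 0 0 0.01"
}}

```text
clock: 6.15
position: [0.4441, 0.1525, 0.2258]
tool_rot: [3.141, 0.002, 0.387]
force: [-0.7, -0.8, -1.0]
grip_width: 0.0256
finger_force: 31.0
```

Run:
```python
from h import *
s=observe(); print(s['position'],s['tool_rot'],s['qpos'])
d=grab('wrist','w2.png'); d['s']=s; pickle.dump(d,open('w2.pkl','wb'))
```

```text
[0.44412949 0.15250361 0.22579295] [3.14072718e+00 1.75597716e-03 3.86879859e-01] [-1.01335595  0.29591695  0.69309479  1.98612314 -0.23167228  0.93980294
 -1.38731305]
```

View pics/w2.png

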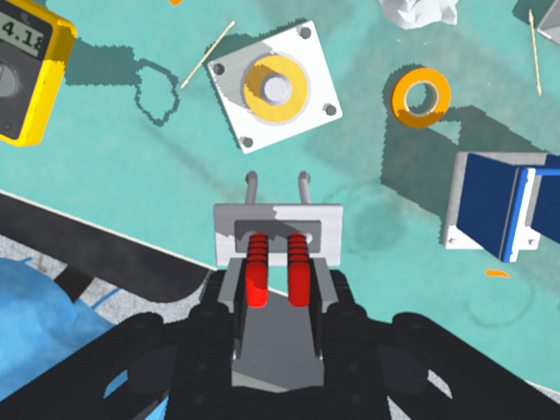

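The pliers are held upright and the axle is at about (276,89). The flange spans (215..341, 205..267).

Run:
```python
import cv2
a=cv2.imread('pics/w2.png')[40:280,195:355]
l=cv2.resize(a[:120],None,fx=5,fy=5,interpolation=cv2.INTER_CUBIC)
cv2.imwrite('pics/w2c.png',l)
```

```text
(no output)
```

View pics/w2c.png

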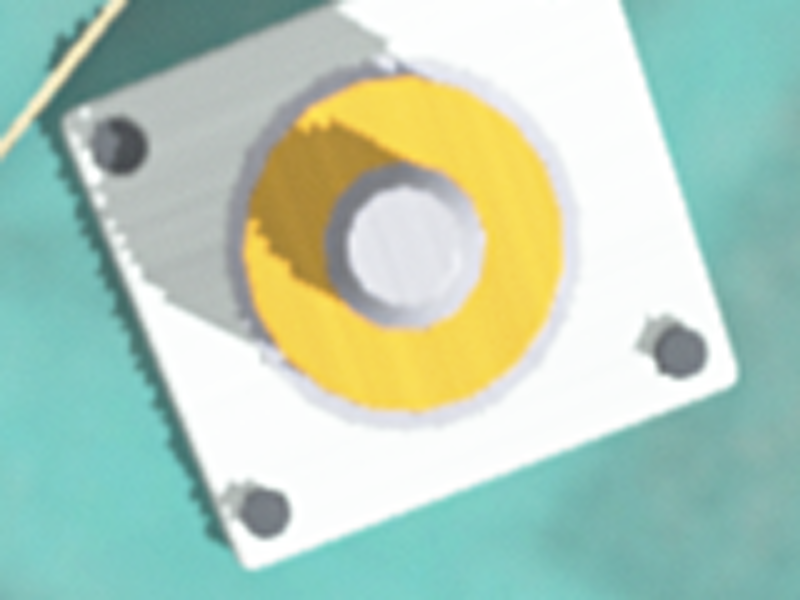

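Run:
```python
from h import *
np.set_printoptions(precision=4,suppress=True)
d=pickle.load(open('w2.pkl','rb'));s=d['s']
W=lambda u,v,z:wz(d,195+u/5,40+v/5,z)
print('axle top',W(405,246,.072),'hub',W(404.5,243,.050))
M=R.from_euler('xyz',s['tool_rot'])
for z in(.2098,):
  for uv in((214.5,204.5),(342,204.5),(214.5,267)):
    print(M.inv().apply(wz(d,*uv,z)-s['position']))
```

```text
axle top [0.5166 0.182  0.072 ] hub [0.5173 0.1825 0.05  ]
[ 0.0176 -0.0327  0.0159]
[0.0176 0.0355 0.016 ]
[-0.0191 -0.0345  0.016 ]
```

Run:
```python
from h import *
print(row([.5165,.1825,.170],22.2))
```

```text
0.0786 -0.0014 0.0560 | 0.04 0.08 -0.12
```

Request:
{"method": "send_rows", "body": {
  "plan": "0.01 0 0 0 0 0 0.01;0.03 -0.001 0 0 0 0 0.01;0.05 -0.0014 0 0 0 0 0.01;0.068 -0.0014 0 0 0 0 0.01;0.0786 -0.0014 0.005 0 0 0 0.01;0.0786 -0.0014 0.02 0 0 0 0.01;0.0786 -0.0014 0.04 0 0 0 0.01;0.0786 -0.0014 0.054 0 0 0 0.01;0.0786 -0.0014 0.056 0 0 0 0.01;0.0786 -0.0014 0.056 0 0 0 0.01"
}}

```text
clock: 7.03
position: [0.5166, 0.1826, 0.1702]
tool_rot: [3.141, 0.002, 0.385]
force: [-0.5, 0.0, -1.5]
grip_width: 0.0254
finger_force: 31.0
```

Run:
```python
from h import *
s=observe(); print(s['position'],s['tool_rot'],s['force'],s['grip_width'])
a=grab('scene','s3.png')
b=grab('top','t3.png');p=proj(a,[.5165,.182,.08]);print(p); u,v=map(int,p)
A=cv2.resize(a['color'][v-45:v+45,u-45:u+45],(540,540),interpolation=cv2.INTER_CUBIC)
cv2.imwrite('pics/s3c.png',A[:,:,::-1]); print(u-45,v-45)
```

```text
[0.51664473 0.18256722 0.1702077 ] [3.14113057e+00 1.59491260e-03 3.84741725e-01] [-0.47504762  0.02229927 -1.49776489] 0.02544911512026753
[263.04177108 219.97834144]
218 174
```

View pics/s3c.png

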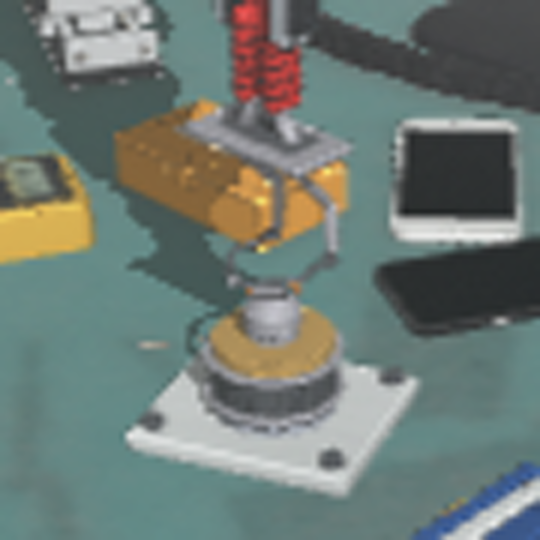

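The ring, at about (272,280) in the crop, is centred just above the axle end at about (272,300), so alignment looks good. I'll lower it gently.

Request:
{"method": "send_rows", "body": {
  "plan": "0 0 0.004 0 0 0 0.01;0 0 0.008 0 0 0 0.01;0 0 0.012 0 0 0 0.01;0 0 0.016 0 0 0 0.01;0 0 0.019 0 0 0 0.01;0 0 0.022 0 0 0 0.01;0 0 0.022 0 0 0 0.01;0 0 0.022 0 0 0 0.01"
}}

```text
clock: 7.8
position: [0.5168, 0.1834, 0.1488]
tool_rot: [3.141, 0.0, 0.386]
force: [0.7, -0.1, -1.5]
grip_width: 0.0252
finger_force: 31.0
```

Request:
{"method": "send_rows", "body": {
  "plan": "0 -0.0003 0.003 0 0 0 0.01;0 -0.0003 0.006 0 0 0 0.01;0 -0.0003 0.009 0 0 0 0.01;0 -0.0003 0.0115 0 0 0 0.01;0 -0.0003 0.0125 0 0 0 0.01;0 -0.0003 0.0125 0 0 0 0.01"
}}

```text
clock: 8.3
position: [0.5166, 0.1837, 0.1361]
tool_rot: [3.142, 0.0, 0.386]
force: [-0.2, -0.1, -0.8]
grip_width: 0.0254
finger_force: 31.0
```

Request:
{"method": "send_rows", "body": {
  "plan": "0 0.0005 0.0007 0 0 0 0.01;0 0.0005 0.0014 0 0 0 0.01;0 0.0005 0.002 0 0 0 0.01;0 0.0005 0.002 0 0 0 0.01"
}}

```text
clock: 8.63
position: [0.5168, 0.1833, 0.1344]
tool_rot: [-3.142, 0.0, 0.386]
force: [-1.0, -0.2, -1.8]
grip_width: 0.0252
finger_force: 31.0
```

Request:
{"method": "send_rows", "body": {
  "plan": "0 0 0.0005 0 0 0 0.01;0 0 0.001 0 0 0 0.01;0 0 0.001 0 0 0 0.01;0 0 0.001 0 0 0 0.01"
}}

```text
clock: 8.97
position: [0.5169, 0.1833, 0.1334]
tool_rot: [3.142, 0.0, 0.386]
force: [-0.1, 0.0, -1.5]
grip_width: 0.0251
finger_force: 31.0
```

Request:
{"method": "send_rows", "body": {
  "plan": "0 0 0.0005 0 0 0 0.01;0 0 0.001 0 0 0 0.01;0 0 0.001 0 0 0 0.01;0 0 0.001 0 0 0 0.01"
}}

```text
clock: 9.3
position: [0.5173, 0.1834, 0.1329]
tool_rot: [-3.141, -0.001, 0.386]
force: [-1.0, -1.2, 9.3]
grip_width: 0.0257
finger_force: 31.3
```

Contact with about 10 N. I'll ease off slightly and verify.

Request:
{"method": "send_rows", "body": {
  "plan": "0 0 -0.0004 0 0 0 0.01;0 0 -0.0004 0 0 0 0.01;0 0 -0.0004 0 0 0 0.01;0 0 -0.0004 0 0 0 0.01"
}}

```text
clock: 9.63
position: [0.5171, 0.1833, 0.133]
tool_rot: [-3.142, -0.0, 0.386]
force: [-0.3, -0.3, 6.1]
grip_width: 0.0253
finger_force: 31.2
```

Run:
```python
from h import *
s=observe(); print(s['position'],s['force'],s['grip_width'],s['finger_force'])
a=grab('scene','s4.png'); u,v=263,220
A=cv2.resize(a['color'][v-25:v+35,u-35:u+35],(700,600),interpolation=cv2.INTER_CUBIC)
cv2.imwrite('pics/s4c.png',A[:,:,::-1])
```

```text
[0.51708799 0.18334886 0.1329897 ] [-0.32599941 -0.32666736  6.14530144] 0.025282621849767446 31.226688623428345
```

View pics/s4c.png

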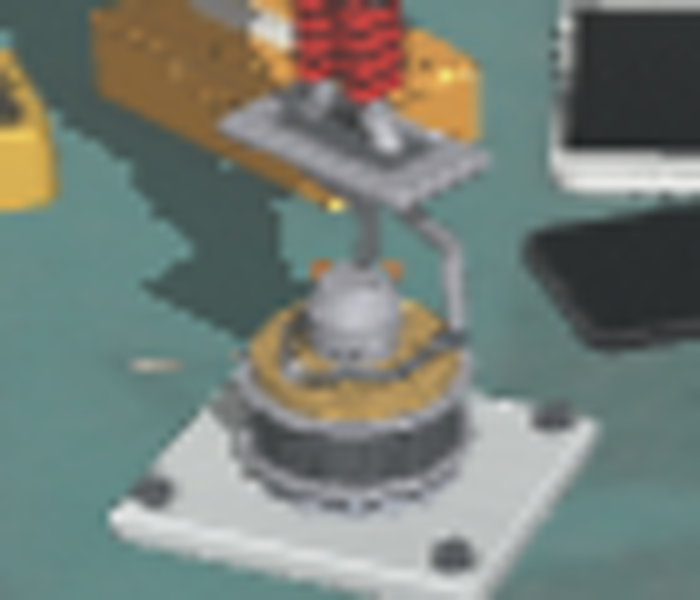

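The ring lies round the axle on the brass hub face, with its front arc at about (370,375) in the crop. The pliers are upright and squeezed.

```bash
python3 -c "
from workcell import bot
print(bot.job_done())"
```

```text
the job is handed in; nothing more can be done
None
```

The job is handed in at 9.6 s: the spread ring is round the axle and resting lightly on the hub face (about 8 N), with the pliers held upright and squeezed at about 31 N; the judge's result was not shown.

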